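# Hang the large embroidery hoop on the hook inside the craft cabinet

## Robot

A 6-joint arm with a two-finger parallel gripper is mounted at the origin on the work surface. World frame = base frame: x ahead of the robot, y to its left, z up, the work surface at z = 0. Lengths are in m, angles in rad, forces in N, time in s.
With the tool pointing down it reaches from about 0.225 to 0.875 m from the base axis. Payload 3.4 kg.
Tool frame: the origin (TCP) lies between the finger pads; the fingertips stand 14 mm ahead of it and the grasp point (between the pads) lies 5 mm behind it; z points along the fingers, y is the direction in which the jaws open and shut (so a half turn about z gives the same grasp; the last joint's range is limited). The gripper opens to 85 mm and grips with 20 to 120 N. Pads are 22 mm wide; open, the fingers measure 114 mm over their backs; the gripper's body (76 mm by 85 mm) begins 54 mm behind the grasp point. The pads swing forward as they close: fully open they stand 13 mm farther back than shut.
Start: joints at [1.173, 0.276, 1.505, -0, 1.361, -0.121], TCP at [0.157, 0.553, 0.245] pointing down, gripper open.
Joint ranges: [-2.89, 2.89], [-0.75, 2.08], [0.22, 2.7], [-1.18, 4.32], [0.11, 2.71], [-2.7, 2.7]. Speed limits (rad/s): [2.57, 2.57, 3.14, 3.14, 3.14, 3.14].

## Interface

Orientations are given as a unit quaternion [w, x, y, z].
In Python, from rig import manip, get_image, job gives the robot as it stands. The module is installed in compiled form; this text tells all that it offers.
- The arm moves only by the tool step_arm, never from a script. Its argument "moves" is one flat list of numbers, 5 for each row, row after row: the shift along the tool's x, y, z as a fraction of full scale, then the turn about the tool's z as a fraction of full scale, then the gripper's target within -1 to 1 (shut at 1, half-way at 0, fully open at -1). In form: [dx, dy, dz, twist, hand, dx, dy, dz, twist, hand, ...]. A call has 1 to 5 rows; each row is the pose to reach, as a shift and turn from the pose commanded when the call began, along the tool's axes at that moment, turning the shorter way round; what a row does not reach only later rows make up. Full scale, the value 1, is 500 mm for a shift and pi rad for a turn. A row lasts 1/10 s, in which the tool goes at most 50 mm and 8.59 degrees, less where a joint would pass 70% of its speed; a pose out of reach is approached as far as the arm can. A call with a number of a shift or a turn outside -1 to 1 is refused whole. A call with a gripper value outside its range is refused whole. The fingers move at their own pace and stop on an object; "force" is the grip in N (left out, the last holds). Time passes only in rows, so rows that repeat a pose let the fingers close. It gives the time, the measured TCP pose, the force and the opening at its end, in the units of the state.
- manip.get_state(): the state, without advancing time (a new reading comes with each control period).
- get_image(name): name is "scene" or "top" or "wrist"; returns a dict with "frame" (420x560x3 uint8, blue, green, red), "fx", "fy", "cx", "cy" (pixels), "k1" (the pictures are not rectified: a ray, as slopes to the right and down, at radius r is drawn at 1 + k1 r^2 times it, then the intrinsics apply), "rvec" (rotation vector, rad) and "tvec" (3), from world to camera coordinates, as OpenCV has them; the wrist camera has in their place "T_tool_cam" (4x4, takes a point from camera to tool coordinates, whose origin is the TCP and whose axes are the flange's). Camera axes: x right, y down, z forward; pixel columns grow to the right and rows downward; lengths in m; the calibration is good to about 2 mm. A picture is of the moment at which its call begins: read the wrist's pose just before it. There is no depth.
- job.sign_off(): hands the job in, once; it reports no verdict.
The state is a dict: "clock": time; "qpos": joint angles; "qd": joint speeds; "effort": joint torques, N m; "position": TCP position; "ee_rot": TCP orientation; "contact_force": force on the tool from outside, world axes, zero at the start; "moment": the same for the moment, N m; "width": finger opening in m.
Only numpy, scipy, OpenCV 4.12 (cv2) and the standard library are available. Lean on these libraries where they do the work, as an engineer would, in place of code of your own. Each camera call takes 0.05 s, during which the arm holds its last target. There are 200 camera calls.

## Task

Take the large round embroidery hoop out of its stand, lower it through the opening in the roof of the small wooden cabinet and hang it by its rim on the hook inside, so that it hangs free and upright from the hook. Touch the cabinet neither with the hoop nor with the robot, and leave the small round hoop standing in its stand.

Things in the scene. Friction and masses are not known exactly. Their poses are not given: they have to be found in the camera images.
- hoop_center (a point): Centre of the large wooden hoop's ring: outside 110 mm, inside 94, 12 thick along x (ring axis). It stands upright in a slot 22 mm deep. On the ring is a clamp block 12 (x) x 18 (y) x 32 mm high: grip it along x, tips above the ring. From this point (z up): ring's top underside +47, top +55, block top +87, bottom -55 mm. 90 g. A small hoop and a square frame stand nearby, order varies.
- small_hoop_center (a point): Centre of the ring of the small wooden hoop, outside diameter 75 mm, of the same make with the same block, upright in its own stand. It stays there.
- cabinet: Fixed wooden cabinet 210 x 210 x 170 mm high; origin at the centre of its underside, z up. Roof: frame 15 mm thick around a centred opening 160 x 160 mm. Walls on the y sides and the -x side; +x side open below a cross rail (45 mm high, under the roof, inner face at x +89 mm) that carries the hook. Floor 8 mm thick.
- hook_rod (a point): Top of the hook's rod, where the ring is to rest: 45 mm below the roof's top, 10 mm to +x of the opening's centre. Fixed level steel rod, 8 mm thick, from the rail along -x (axes as the cabinet's). Its upturned tip is 18 to 30 mm towards -x, 11 mm higher than this point; behind it the rod is straight up to the rail, 79 mm to +x. Put the ring's top over the tip from the -x side, then down.
Mind the look-alikes: they are no part of the job. What is shaped like the part that bears small_hoop_center but red or turquoise is not meant. What is shaped like the part that bears hoop_center but turquoise is not meant.

How it is judged:
By the outcome, as a careful person would: the job done as asked, in the order asked, and still so for the second after the job is handed in, with the robot touching nothing.
It also fails if it takes over 45 s, if anything falls off the work surface, if the arm or the gripper's body presses on something with over 40 N, if the wrist force passes 120 N, or if a joint passes its speed limit or range.

## Working session

There is one attempt and no reset: what is moved stays moved. The work goes in short steps, Python scripts to look and compute and a tool call to move; the robot and the scene stay as the last step left them, time stands still between calls to the robot, and variables do not carry over. Pictures are saved under pics/ and viewed, about 8 in all and at most 12, crops included, and the job is handed in when it is done.

Besides the shell and the picture viewer there is one more tool, called as name(argument=value, ...) on one line, values as JSON. step_arm: Moves the arm, as the interface text tells. Its arguments: {"type":"object","properties":{"moves":{"type":"array","items":{"type":"number","minimum":-1,"maximum":1}},"force":{"type":"number"}},"required":["moves"]}

```bash
mkdir -p pics; cat > h.py <<'E'
import numpy as np, cv2
from scipy.spatial.transform import Rotation as R
from rig import manip,get_image,job
def cam(name):
    s=manip.get_state(); d=get_image(name)
    if name=='wrist':
        q=np.array(s['ee_rot']); T=np.eye(4); T[:3,:3]=R.from_quat(q[[1,2,3,0]]).as_matrix(); T[:3,3]=s['position']
        M=T@np.array(d['T_tool_cam'])
    else:
        Rm=R.from_rotvec(np.ravel(d['rvec'])).as_matrix(); M=np.eye(4); M[:3,:3]=Rm.T; M[:3,3]=-Rm.T@np.ravel(d['tvec'])
    d['M']=M; return d
def save(d,n): 
    np.savez(n+'.npz',**{k:v for k,v in d.items()}); cv2.imwrite('pics/'+n+'.png',d['frame'])
def load(n): 
    z=np.load(n+'.npz'); return {k:z[k] for k in z.files}
def ray(d,u,v):
    p=np.array([(u-d['cx'])/d['fx'],(v-d['cy'])/d['fy']]); q=p.copy()
    for _ in range(20): q=p/(1+d['k1']*(q@q))
    r=d['M'][:3,:3]@np.array([q[0],q[1],1]); return d['M'][:3,3],r/np.linalg.norm(r)
def plane(d,u,v,z=None,ax=2):
    o,r=ray(d,u,v); return o+r*(z-o[ax])/r[ax]
def proj(d,P):
    P=np.atleast_2d(P); c=(P-d['M'][:3,3])@d['M'][:3,:3]; q=c[:,:2]/c[:,2:]; q=q*(1+d['k1']*(q**2).sum(1))[:,None]
    return q*[float(d['fx']),float(d['fy'])]+[float(d['cx']),float(d['cy'])]
def tri(*L):
    A=np.zeros((3,3));b=np.zeros(3)
    for d,u,v in L:
        o,r=ray(d,u,v); N=np.eye(3)-np.outer(r,r); A+=N;b+=N@o
    P=np.linalg.solve(A,b); return P,[np.round(proj(d,P)[0]-[u,v],1) for d,u,v in L]
E
python3 - <<'E'
from h import *
print(manip.get_state())
for n in ['scene','top']:
    d=cam(n);save(d,n); print(n,np.round(d['M'],3).tolist(),d['fx'],d['k1'])
a=[cv2.imread(f'pics/{n}.png') for n in ['scene','top']]
E
```

```text
{'clock': 0.0, 'qpos': array([ 1.17297448e+00,  2.76605439e-01,  1.50614223e+00, -4.35780487e-05,
        1.36071102e+00, -1.20970956e-01]), 'qd': array([-0.00029845,  0.00098108,  0.00075579, -0.00051358, -0.00087603,
       -0.00048174]), 'effort': array([ 7.07000381e-04, -4.16780698e+01, -2.45806664e+01,  9.76128763e-05,
        1.09480342e-02,  3.58901116e-05]), 'position': array([0.15696719, 0.55262782, 0.24443012]), 'ee_rot': array([-2.18722984e-04,  1.37979215e-01,  9.90434685e-01, -9.07266466e-04]), 'contact_force': array([ 0.15382153, -0.35138324, -0.31278671]), 'moment': array([-0.01245912,  0.01577841, -0.01169265]), 'width': 0.08523866447398563}
scene [[0.685, 0.522, -0.508, 0.9], [0.729, -0.505, 0.462, -0.319], [-0.016, -0.687, -0.727, 0.817], [0.0, 0.0, 0.0, 1.0]] 426.8742010756282 -0.009192746535324998
top [[-0.018, -0.989, 0.147, 0.23], [-1.0, 0.016, -0.017, 0.148], [0.015, -0.148, -0.989, 1.334], [0.0, 0.0, 0.0, 1.0]] 491.1647924581884 -0.14446920731584065
```

View pics/scene.png

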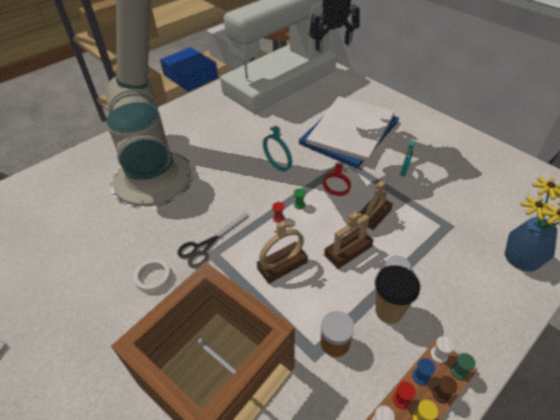

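View pics/top.png

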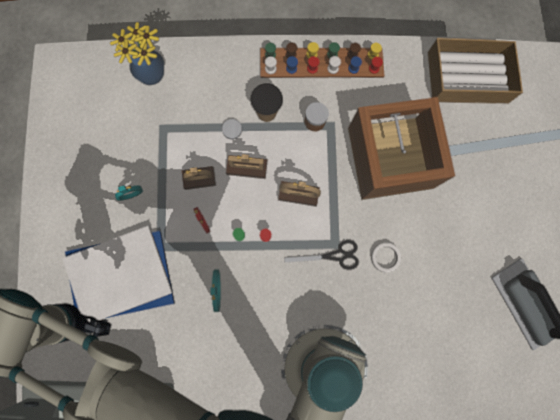

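The top view shows wooden candidates at (300,190), (247,165) and (198,178). In the scene view they are (283,247), (348,238) and (375,205). The look-alikes are turquoise at scene (277,150) and (408,158), and red at (337,180). I'll check the wooden ones in a close crop.

```bash
python3 - <<'E'
from h import *
a=cv2.imread('pics/scene.png')[160:290,240:410]; b=cv2.imread('pics/top.png')[90:220,170:460]
A=cv2.resize(a,None,fx=3,fy=3,interpolation=2); 
B=cv2.resize(b,(800,359),interpolation=2)
cv2.imwrite('pics/c1.png',A); cv2.imwrite('pics/c2.png',B)
E
```

```text
(no output)
```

View pics/c1.png

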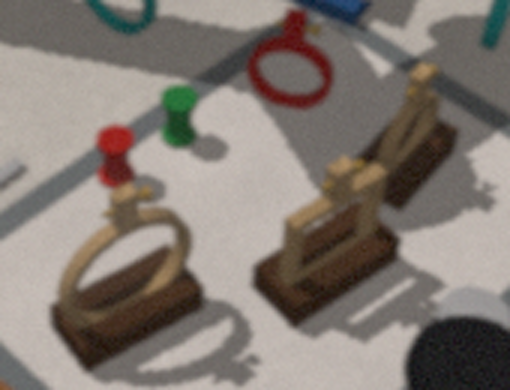

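View pics/c2.png

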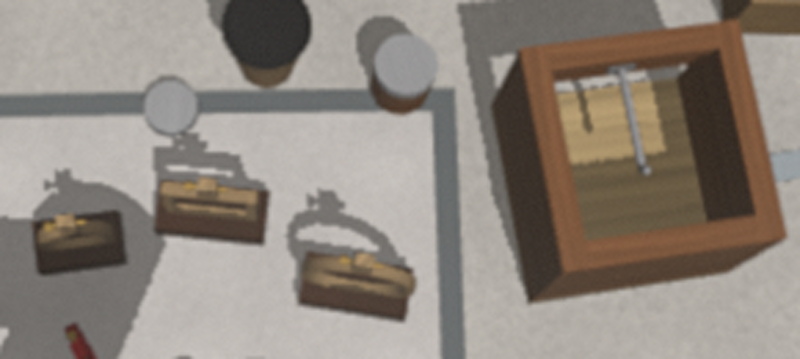

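The crop confirms the large round hoop at scene (283,247) and top (300,190). The square frame is in the middle and the small hoop is at scene (375,205). Rough positions next.

```bash
python3 - <<'E'
from h import *
s,t=load('scene'),load('top')
f=lambda u,v:(u/2.759+170,v/2.759+90)
g=lambda u,v:(u/3+240,v/3+160)
P,e=tri((s,*g(124,193)),(t,*f(356,261)));print('block',P.round(4),e)
P,e=tri((s,*g(423,75)),(t,*f(66,220)));print('small block',P.round(4),e)
for n,c in (('stand corners',[(303,253),(412,268)]),):
  q=[plane(t,*f(*x),0.02) for x in c]; print(q, np.degrees(np.arctan2(*(q[1]-q[0])[:2])))
q=np.array([plane(t,*f(*x),.17) for x in [(522,50),(738,22),(785,237),(565,272)]])
print(q.round(3),q.mean(0),[np.linalg.norm(q[i]-q[i-1]).round(3) for i in range(4)])
print('hook tip', plane(t,*f(646,170),.136))
w=cam('wrist');save(w,'w0');print(np.array(w['T_tool_cam']).round(3).tolist(),w['fx'],w['k1'])
E
```

```text
block [0.4684 0.0653 0.1404] [array([ 0.2, -0. ]), array([0.2, 0.1])]
small block [0.5204 0.3336 0.1081] [array([-1.3,  0.2]), array([-0.8, -0.8])]
[array([0.50161054, 0.10962843, 0.02      ]), array([0.4849442 , 0.00201941, 0.02      ])] -171.19605546709133
[[ 0.656 -0.089  0.17 ]
 [ 0.685 -0.294  0.17 ]
 [ 0.48  -0.321  0.17 ]
 [ 0.45  -0.117  0.17 ]] [ 0.5678905 -0.2051147  0.17     ] [np.float64(0.208), np.float64(0.207), np.float64(0.206), np.float64(0.206)]
hook tip [ 0.55199848 -0.20596766  0.136     ]
[[-0.0, -0.954, -0.299, 0.076], [1.0, -0.0, 0.0, -0.001], [-0.0, -0.299, 0.954, -0.129], [0.0, 0.0, 0.0, 1.0]] 350.9634592669728 -0.02714539106224133
```

step_arm(moves=[-0.1,-0.09,-0.037,0,-1,-0.2,-0.18,-0.037,0,-1,-0.288,-0.257,-0.037,0,-1,-0.288,-0.257,-0.037,0,-1,-0.288,-0.257,-0.037,0,-1])

```text
clock: 0.65
position: [0.2626, 0.386, 0.2639]
ee_rot: [0.001, 0.141, 0.99, -0.001]
contact_force: [0.4, 0.3, -0.0]
width: 0.0854
```

step_arm(moves=[-0.1,-0.09,-0.037,0,-1,-0.2,-0.18,-0.037,0,-1,-0.288,-0.257,-0.037,0,-1,-0.288,-0.257,-0.037,0,-1,-0.288,-0.257,-0.037,0,-1])

```text
clock: 1.15
position: [0.3667, 0.2237, 0.2823]
ee_rot: [0.001, 0.141, 0.99, -0.001]
contact_force: [0.3, 0.1, -0.9]
width: 0.0853
```

step_arm(moves=[-0.1,-0.09,-0.037,0,-1,-0.2,-0.18,-0.037,0,-1,-0.288,-0.257,-0.037,0,-1,-0.288,-0.257,-0.037,0,-1,-0.288,-0.257,-0.037,0,-1])

```text
clock: 1.65
position: [0.4705, 0.0612, 0.3003]
ee_rot: [0.001, 0.14, 0.99, -0.001]
contact_force: [0.2, 0.5, -1.0]
width: 0.0853
```

step_arm(moves=[0,0,0,0.23,-1,0,0,0,0.23,-1,0,0,0,0.23,-1,0,0,0,0.23,-1,0,0,0,0.23,-1])

```text
clock: 2.15
position: [0.4668, 0.0663, 0.3005]
ee_rot: [-0.001, 0.481, 0.877, 0.0]
contact_force: [0.7, -0.3, 0.3]
width: 0.0856
```

step_arm(moves=[0,0,0,0.231,-1,0,0,0,0.231,-1,0,0,0,0.231,-1,0,0,0,0.231,-1,0,0,0,0.231,-1])

```text
clock: 2.65
position: [0.4667, 0.0664, 0.3005]
ee_rot: [-0.001, 0.761, 0.649, 0.0]
contact_force: [-0.1, -0.6, -0.3]
width: 0.0854
```

```bash
python3 - <<'E'
from h import *
d=cam('wrist');save(d,'w1');print(manip.get_state()['position'],manip.get_state()['ee_rot'],manip.get_state()['clock'])
E
```

```text
[0.46673831 0.06632735 0.30051018] [-8.29597574e-04  7.61614899e-01  6.48029361e-01  6.22221400e-05] 2.7
```

View pics/w1.png

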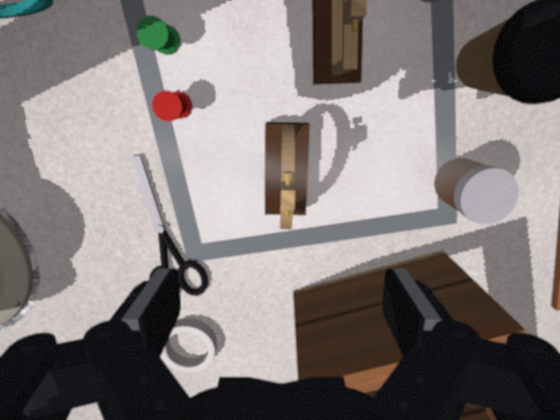

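The wrist picture shows the hoop edge-on at (287,175), with its stand at (265–308, 123–214) and the block near (287,180). I'll take a second wrist view for parallax.

step_arm(moves=[-0.1,0,0.08,0,-1,-0.18,0,0.08,0,-1,-0.18,0,0.08,0,-1,-0.18,0,0.08,0,-1])

```text
clock: 3.1
position: [0.4533, -0.0242, 0.2605]
ee_rot: [-0.001, 0.76, 0.65, 0.0]
contact_force: [0.6, 0.4, 0.6]
width: 0.0854
```

```bash
python3 - <<'E'
from h import *
d=cam('wrist');save(d,'w2');print(manip.get_state()['position'],manip.get_state()['ee_rot'])
w=load('w1')
print(proj(d,[.468,.065,.14]))
c=proj(d,[.468,.065,.1])[0].astype(int);print(c)
y0=max(0,c[1]-75);x0=c[0]-65;print(x0,y0)
A=cv2.resize(w['frame'][110:240,230:345],None,fx=3.4,fy=3.4,interpolation=2)
B=cv2.resize(d['frame'][y0:y0+130,x0:x0+115],None,fx=3.4,fy=3.4,interpolation=2)
print(A.shape,B.shape)
cv2.imwrite('pics/pair.png',np.hstack([A,B[:A.shape[0]]]))
E
```

```text
[ 0.45371261 -0.02352009  0.26093957] [-4.69095756e-04  7.59203101e-01  6.50853314e-01  6.28788361e-04]
[[281.30865533  71.79618687]]
[281  75]
216 0
(442, 391, 3) (442, 391, 3)
```

View pics/pair.png

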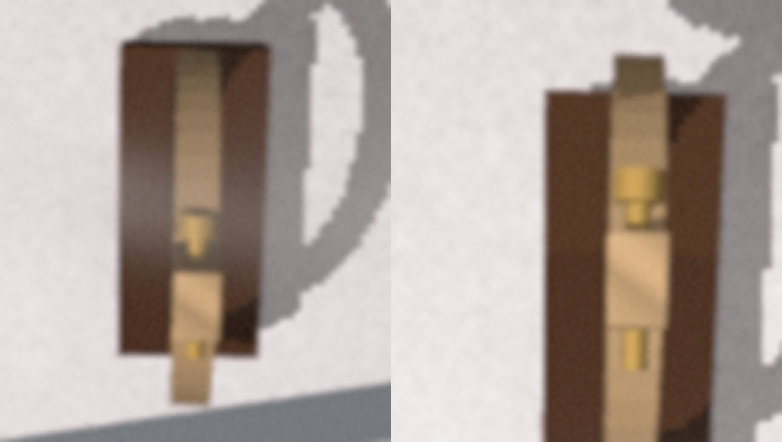

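The pair shows the block top as a rectangle at (172–222, 271–340) in the left crop and (606–669, 232–328) in the right. Brass screws stick out along the ring's tangent, so gripping along x is clear.

```bash
python3 - <<'E'
from h import *
a,b,s,t=load('w1'),load('w2'),load('scene'),load('top')
A=[(172,271),(222,271),(221,340),(172,339)];B=[(215,232),(278,233),(277,328),(214,326)]
C=[]
for p,q in zip(A,B):
    P,e=tri((a,p[0]/3.4+230,p[1]/3.4+110),(b,q[0]/3.4+216,q[1]/3.4));C.append(P);print(P.round(4),e)
C=np.array(C);m=C.mean(0);print('top centre',m)
v=(C[1]+C[2]-C[0]-C[3])/2;w=(C[0]+C[1]-C[2]-C[3])/2;print(np.linalg.norm(v),np.linalg.norm(w),np.degrees(np.arctan2(v[1],v[0])),np.degrees(np.arctan2(-w[0],w[1])))
# stand edges yaw (top plane guess .03): left edge & right edge in w1
for e0,e1 in (((122,43),(120,353)),((270,45),(257,355)),):
    q=[plane(a,x/3.4+230,y/3.4+110,.028) for x,y in (e0,e1)];d=q[0]-q[1];print(q[0].round(4),q[1].round(4),np.degrees(np.arctan2(-d[0],d[1])))
q=[plane(b,(x-391)/3.4+216,y/3.4,.028) for x,y in ((547,92),(725,95))];d=q[1]-q[0];print(q,np.degrees(np.arctan2(d[1],d[0])))
print(m-[0,0,.087])
for z in (.13,.14,.145,.15,.155):
  print(z,(proj(s,[m[0],m[1],z])[0]-[240,160])*3,(proj(t,[m[0],m[1],z])[0]-[170,90])*2.759)
E
```

```text
[0.4669 0.0669 0.1477] [array([ 0., -0.]), array([-0.,  0.])]
[0.4788 0.0649 0.1473] [array([-0.1, -0. ]), array([0.2, 0. ])]
[0.4761 0.0477 0.1485] [array([-0.1, -0. ]), array([0.1, 0. ])]
[0.4642 0.05   0.1487] [array([-0.1,  0. ]), array([ 0.1, -0. ])]
top centre [0.47150788 0.05736183 0.14805762]
0.012122678179713228 0.01726241949558464 -10.08569959167935 -9.232187404877326
[0.4576 0.1148 0.028 ] [0.4386 0.0089 0.028 ] -10.175368815936904
[0.5056 0.1065 0.028 ] [0.4866 0.0005 0.028 ] -10.175808860534799
[array([0.45717441, 0.11386375, 0.028     ]), array([0.50552321, 0.10556701, 0.028     ])] -9.737219021362112
[0.47150788 0.05736183 0.06105762]
0.13 [119.68934097 211.04919563] [364.33435804 260.09537532]
0.14 [119.36328079 201.77908587] [365.11020303 257.89580495]
0.145 [119.19823382 197.0865334 ] [365.50282628 256.7826453 ]
0.15 [119.03182017 192.35501724] [365.89863386 255.66042517]
0.155 [118.8640229  187.58405371] [366.29766439 254.52903427]
```

step_arm(moves=[0,0,-0.1,0,-1,-0.08,0.05,-0.16,-0.04,-1,-0.16,0.1,-0.2,-0.08,-1,-0.21,0.14,-0.2,-0.09,-1,-0.21,0.14,-0.2,-0.092,-1])

```text
clock: 3.65
position: [0.51, -0.1412, 0.3614]
ee_rot: [0.002, 0.658, 0.753, 0.0]
contact_force: [-0.5, 0.9, -0.9]
width: 0.0854
```

step_arm(moves=[-0.08,0.03,0,0,-1,-0.16,0.06,0,0,-1,-0.24,0.07,0,0,-1,-0.24,0.07,0,0,-1,-0.24,0.07,0,0,-1])

```text
clock: 4.15
position: [0.5581, -0.2516, 0.3601]
ee_rot: [-0.001, 0.657, 0.754, 0.001]
contact_force: [1.1, -0.3, 0.0]
width: 0.0858
```

```bash
python3 - <<'E'
from h import *
d=cam('wrist');save(d,'w3');print(manip.get_state()['position'],manip.get_state()['ee_rot'])
A=cv2.resize(d['frame'],(800,600),interpolation=2)
cv2.imwrite('pics/w3b.png',A)
E
```

```text
[ 0.55773315 -0.25105876  0.36067952] [-7.71690286e-04  6.57042384e-01  7.53852998e-01  6.06416938e-04]
```

View pics/w3b.png

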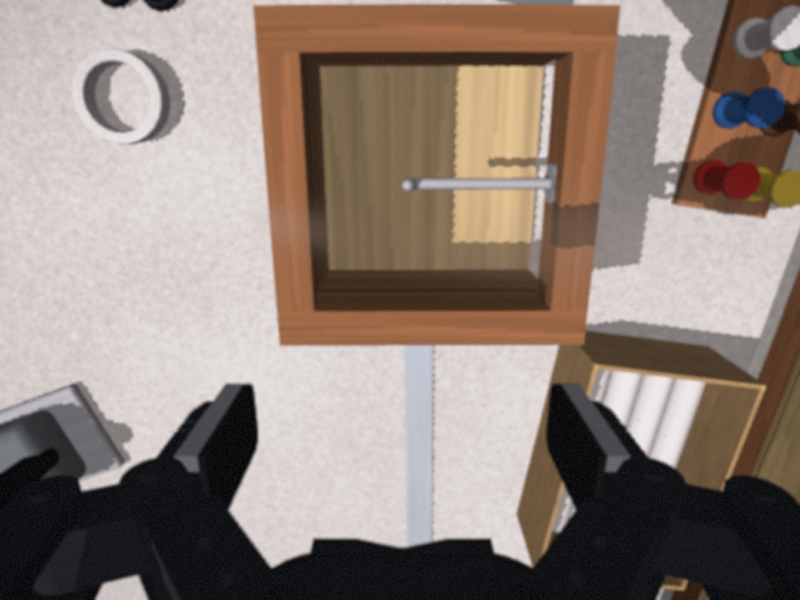

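The cabinet roof's outer corners are at (255,6), (618,6), (585,344) and (281,345). The hook runs from its tip at (409,184) to the rail at (550,183).

```bash
python3 - <<'E'
from h import *
d=load('w3')
for z in (.17,):
  for nm,L in (('out',[(255,6),(618,6),(585,344),(281,345)]),('in',[(301,52),(571,52),(551,310),(316,310)])):
    q=np.array([plane(d,.7*u,.7*v,z) for u,v in L]);print(nm,q.round(4).tolist(),q.mean(0).round(4),[np.linalg.norm(q[i]-q[i-1]).round(4) for i in range(4)])
    for i,j in ((0,1),(3,2)): e=q[j]-q[i];print(np.degrees(np.arctan2(e[1],e[0])))
    for i,j in ((3,0),(2,1)): e=q[j]-q[i];print(np.degrees(np.arctan2(-e[0],e[1])))
    if nm=='out': c=q.mean(0); e=q[1]-q[0]+q[2]-q[3]; yaw=np.arctan2(e[1],e[0])
tip=plane(d,.7*409,.7*184,.134);rt=plane(d,.7*530,.7*183.5,.123);print(tip,rt,np.degrees(np.arctan2(*(rt-tip)[[1,0]])))
x=np.array([np.cos(yaw),np.sin(yaw),0]);y=np.array([-x[1],x[0],0])
print('tip in cab',(tip-c)@x,(tip-c)@y,(rt-c)@y,'rod point',c+.01*x)
E
```

```text
out [[0.4553, -0.1172, 0.17], [0.6609, -0.0886, 0.17], [0.692, -0.2951, 0.17], [0.4843, -0.3243, 0.17]] [ 0.5731 -0.2063  0.17  ] [np.float64(0.2091), np.float64(0.2075), np.float64(0.2088), np.float64(0.2098)]
7.9072167601353325
7.993067438935296
7.949827329341665
8.562582895136172
in [[0.4835, -0.1379, 0.17], [0.6396, -0.1163, 0.17], [0.663, -0.274, 0.17], [0.5061, -0.2955, 0.17]] [ 0.573  -0.2059  0.17  ] [np.float64(0.1592), np.float64(0.1576), np.float64(0.1594), np.float64(0.1585)]
7.889744943656214
7.801355356359604
8.162326420324419
8.45719951047848
[ 0.5573992  -0.20756261  0.134     ] [ 0.64363638 -0.19621628  0.123     ] 7.495416335353349
tip in cab -0.015761398071524747 0.000914150026916811 0.00022349185392090776 rod point [ 0.58303942 -0.20490477  0.17      ]
```

Both cabinet measurements agree: centre (0.573,-0.206), yaw 8°, and rod point (0.583,-0.205). Back to the hoop for the grasp.

step_arm(moves=[0.09,-0.02,0,0,-1,0.18,-0.04,0,0,-1,0.27,-0.043,0,0,-1,0.317,-0.043,0,0,-1,0.317,-0.043,0,0,-1])

```text
clock: 4.7
position: [0.5131, -0.0939, 0.3623]
ee_rot: [0.0, 0.655, 0.755, 0.001]
contact_force: [0.6, -0.4, -0.3]
width: 0.0857
```

step_arm(moves=[0.08,-0.02,0.05,0.03,-1,0.16,-0.04,0.1,0.06,-1,0.24,-0.043,0.15,0.099,-1,0.318,-0.043,0.2,0.099,-1,0.318,-0.043,0.24,0.099,-1])

```text
clock: 5.2
position: [0.47, 0.0599, 0.24]
ee_rot: [-0.001, 0.765, 0.644, 0.001]
contact_force: [-0.1, -0.3, 0.3]
width: 0.0853
```

step_arm(moves=[0,0,0,0,-0.2,0,0,0,0,-0.2,0,0,0,0,-0.2])

```text
clock: 5.5
position: [0.4732, 0.0549, 0.2422]
ee_rot: [0.001, 0.767, 0.642, 0.001]
contact_force: [-0.4, 0.4, 0.3]
width: 0.0514
```

```bash
cat >> h.py <<'E'
def go(x,y,z,yaw):
    s=manip.get_state();q=s['ee_rot'];Rm=R.from_quat(np.array(q)[[1,2,3,0]]).as_matrix()
    cur=np.degrees(np.arctan2(Rm[1,1],Rm[0,1])); D=np.array([x,y,z])-s['position']
    print('pos',s['position'].round(4),'yaw',cur.round(2),'tilt',Rm[:,2].round(4),'w',s['width'],'F',s['contact_force'].round(1),'t',s['clock'],'moves',(Rm.T@D/.5).round(4),'twist',round(-(yaw-cur)/180,4))
E
python3 - <<'E'
from h import *
go(.4715,.0574,.139,-10)
E
```

```text
pos [0.4732 0.0549 0.2422] yaw -10.14 tilt [ 2.9e-03 -3.0e-04 -1.0e+00] w 0.05139785261676859 F [-0.4  0.4  0.3] t 5.5 moves [ 0.0043 -0.0047  0.2064] twist -0.0008
```

step_arm(moves=[0.004,-0.004,0.08,0,-0.2,0.004,-0.004,0.15,0,-0.2,0.004,-0.004,0.18,0,-0.2,0.004,-0.004,0.205,0,-0.2,0.004,-0.004,0.205,0,-0.2])

```text
clock: 6.0
position: [0.4704, 0.057, 0.1378]
ee_rot: [-0.001, 0.767, 0.642, -0.001]
contact_force: [-0.5, 0.3, -0.3]
width: 0.0513
```

```bash
python3 - <<'E'
from h import *
go(.4715,.0574,.139,-10)
d=cam('wrist');save(d,'w4');go(.4715,.0574,.139,-10)
E
```

```text
pos [0.4704 0.057  0.1378] yaw -10.19 tilt [-0.0016  0.     -1.    ] w 0.05133395230997402 F [-0.5  0.3 -0.3] t 6.0 moves [ 0.0012  0.002  -0.0025] twist -0.001
pos [0.4711 0.0571 0.1387] yaw -10.18 tilt [ 4.e-04  0.e+00 -1.e+00] w 0.05115914318892655 F [ 0.2 -0.1 -0.2] t 6.05 moves [ 0.0008  0.0006 -0.0005] twist -0.001
```

View pics/w4.png

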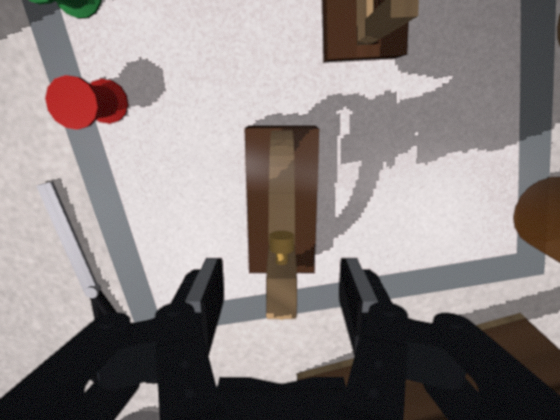

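The block sits centred between the pads (222 and 340, block at 281) at the TCP row of about 292. Closing now.

step_arm(moves=[0,0,0,0,1,0,0,0,0,1,0,0,0,0,1,0,0,0,0,1,0,0,0,0,1], force=50)

```text
clock: 6.55
position: [0.4711, 0.0578, 0.1394]
ee_rot: [0.001, 0.767, 0.642, 0.001]
contact_force: [-0.1, -0.2, 6.1]
width: 0.0107
```

step_arm(moves=[0,0,0,0,1,0,0,-0.02,0,1,0,0,-0.05,0,1,0,0,-0.08,0,1,0,0,-0.1,0,1])

```text
clock: 7.05
position: [0.4708, 0.0579, 0.1896]
ee_rot: [0.0, 0.767, 0.642, 0.001]
contact_force: [-0.0, 0.4, -1.0]
width: 0.0106
```

step_arm(moves=[0,0,-0.08,0,1,0,0,-0.16,0,1,0,0,-0.24,0,1,0,0,-0.32,0,1,0,0,-0.32,0,1])

```text
clock: 7.55
position: [0.473, 0.0578, 0.3543]
ee_rot: [0.004, 0.767, 0.642, 0.005]
contact_force: [1.4, 0.1, -0.8]
width: 0.0111
```

```bash
python3 - <<'E'
from h import *
c=np.array([.573,-.206]);a=np.radians(8);p=c-.045*np.array([np.cos(a),np.sin(a)])
d=cam('wrist');save(d,'w5');print(p);go(*p,.345,8);
E
```

```text
[ 0.52843794 -0.21226279]
pos [0.4717 0.0578 0.3513] yaw -10.09 tilt [ 0.0065 -0.     -1.    ] w 0.01104558232380595 F [ 0.  -1.1 -1.2] t 7.6 moves [-0.5119  0.2064  0.0133] twist -0.1005
```

View pics/w5.png

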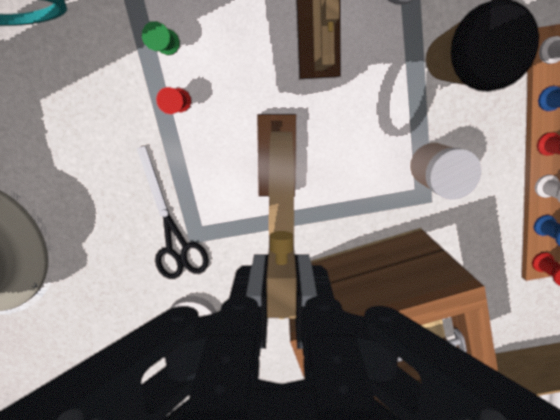

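The hoop is held and out of its stand. I'll carry it to above the opening, 45 mm to the -x side of its centre.

step_arm(moves=[-0.04,0.02,0,0,1,-0.1,0.04,0,0,1,-0.16,0.07,0,0,1,-0.22,0.09,0,0,1,-0.256,0.103,0,0,1])

```text
clock: 8.1
position: [0.4981, -0.0792, 0.3462]
ee_rot: [-0.001, 0.767, 0.642, -0.001]
contact_force: [0.4, 0.1, -0.6]
width: 0.011
```

step_arm(moves=[-0.06,0.02,0,-0.02,1,-0.12,0.05,0,-0.04,1,-0.18,0.07,0,-0.06,1,-0.23,0.09,0,-0.08,1,-0.256,0.103,0,-0.1,1])

```text
clock: 8.6
position: [0.5264, -0.2143, 0.3459]
ee_rot: [-0.002, 0.656, 0.754, -0.001]
contact_force: [-0.5, 1.6, -0.9]
width: 0.0109
```

step_arm(moves=[0,0,0,0,1,0,0,0,0,1,0,0,0,0,1])

```text
clock: 8.9
position: [0.5265, -0.2111, 0.3477]
ee_rot: [-0.001, 0.657, 0.754, 0.0]
contact_force: [-0.4, -0.5, -1.4]
width: 0.0112
```

```bash
python3 - <<'E'
from h import *
go(.5284,-.2123,.345,8)
s=cam('scene');save(s,'s2');t=cam('top');save(t,'t2')
A=cv2.resize(s['frame'][190:420,100:330],(400,400),interpolation=2);B=cv2.resize(t['frame'][80:230,320:470],(400,400),interpolation=2)
cv2.imwrite('pics/st2.png',np.hstack([A,B]))
go(.5284,-.2123,.345,8)
p=manip.get_state()['position']
for z in (0,-.133,-.078+.055,-.078+.087): print(z,(proj(s,p+[0,0,z])[0]-[100,190])*400/230,(proj(t,p+[0,0,z])[0]-[320,80])*400/150+[400,0])
E
```

```text
pos [ 0.5265 -0.2111  0.3477] yaw 7.9 tilt [-0.0014  0.0014 -1.    ] w 0.011152321178454909 F [-0.4 -0.5 -1.4] t 8.9 moves [-0.0029  0.0035  0.0054] twist -0.0005
pos [ 0.5267 -0.2112  0.3483] yaw 7.94 tilt [-2.e-04  5.e-04 -1.e+00] w 0.010906673438390552 F [-0.5 -0.2  0. ] t 9.0 moves [-0.0027  0.0031  0.0066] twist -0.0003
0 [102.82603231 114.71519239] [704.56908038 152.1738619 ]
-0.133 [136.1356113 201.5664665] [655.81847103 195.17198083]
-0.023 [109.35401378 131.75126666] [695.32690729 160.33739445]
0.008999999999999994 [100.16869136 107.77822623] [708.28925751 148.88624886]
```

View pics/st2.png

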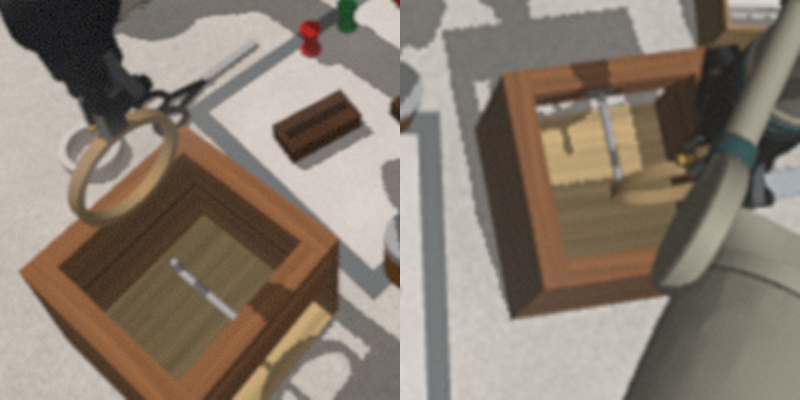

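The ring's pose matches the prediction (ring centre at crop (123,167)). Lowering it.

step_arm(moves=[-0.003,0.003,0.05,0,1,-0.003,0.003,0.1,0,1,-0.003,0.003,0.15,0,1,-0.003,0.003,0.18,0,1,-0.003,0.003,0.18,0,1])

```text
clock: 9.5
position: [0.5272, -0.212, 0.2561]
ee_rot: [-0.003, 0.656, 0.754, -0.0]
contact_force: [-1.1, -0.2, -1.5]
width: 0.0109
```

```bash
python3 - <<'E'
from h import *
go(.5284,-.2123,.175,8)
go(.5284,-.2123,.175,8)
E
```

```text
pos [ 0.5272 -0.212   0.2561] yaw 7.94 tilt [-0.0044  0.0027 -1.    ] w 0.010937132826939247 F [-1.1 -0.2 -1.5] t 9.5 moves [-0.0014  0.0029  0.1622] twist -0.0003
pos [ 0.5272 -0.212   0.2561] yaw 7.94 tilt [-0.0044  0.0027 -1.    ] w 0.010937132826939247 F [-1.1 -0.2 -1.5] t 9.5 moves [-0.0014  0.0029  0.1622] twist -0.0003
```

step_arm(moves=[0,0.001,0.05,0,1,0,0.001,0.1,0,1,0,0.001,0.14,0,1,0,0.001,0.163,0,1,0,0.001,0.163,0,1])

```text
clock: 10.0
position: [0.5288, -0.213, 0.1762]
ee_rot: [-0.001, 0.657, 0.754, -0.0]
contact_force: [0.1, 1.2, -0.9]
width: 0.0112
```

```bash
python3 - <<'E'
from h import *
s=cam('scene');save(s,'s3')
w=cam('wrist');save(w,'w6')
A=cv2.resize(s['frame'][230:420,100:315],(453,400),interpolation=2);B=cv2.resize(w['frame'][150:420,160:394],(347,400),interpolation=2)
cv2.imwrite('pics/st3.png',np.hstack([A,B]))
go(.583,-.2048,.175,8)
E
```

```text
pos [ 0.53   -0.2137  0.178 ] yaw 7.91 tilt [ 1.8e-03 -9.0e-04 -1.0e+00] w 0.010861188849637955 F [-0.6 -0.3 -1.2] t 10.1 moves [0.0031 0.1075 0.0061] twist -0.0005
```

View pics/st3.png

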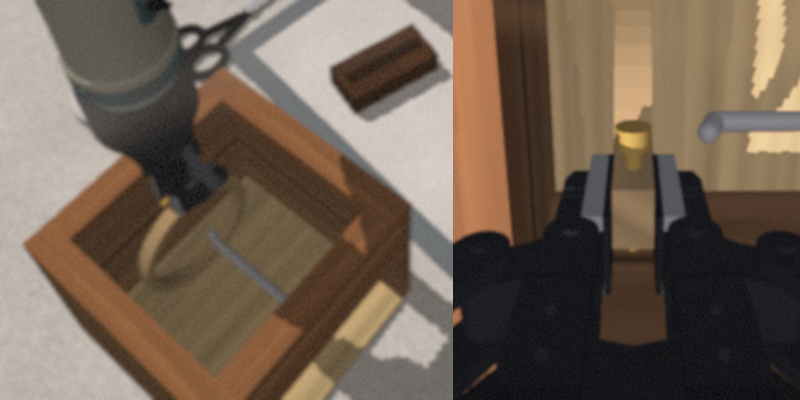

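The ring is inside on the -x side, with the hook tip just beside it (wrist crop (711,128)). I'll triangulate the tip's height to confirm clearance.

```bash
python3 - <<'E'
from h import *
a,b=load('w3'),load('w6')
for v in (122,128,134): print(tri((a,409*.7,184*.7),(b,(711-453)/347*234+160,v*.675+150)))
print((proj(b,[[.5574,-.2076,.136],[.5574,-.2076,.142]])-[160,150])/.675+[453,0])
go(.583,-.2048,.176,8)
E
```

```text
(array([ 0.55825469, -0.20809418,  0.12314295]), [array([ 0.6, -0.3]), array([-1.1,  0.5])])
(array([ 0.55771511, -0.20782381,  0.12938719]), [array([ 0.2, -0.1]), array([-0.4,  0.2])])
(array([ 0.55719957, -0.20755363,  0.13532724]), [array([-0.2,  0.1]), array([ 0.3, -0.1])])
[[712.06873957 134.73133475]
 [714.62594373 141.65448362]]
pos [ 0.53   -0.2137  0.178 ] yaw 7.91 tilt [ 1.8e-03 -9.0e-04 -1.0e+00] w 0.010861188849637955 F [-0.6 -0.3 -1.2] t 10.1 moves [0.0031 0.1075 0.0041] twist -0.0005
```

step_arm(moves=[0,0.03,0,0,1,0.002,0.06,0,0,1,0.003,0.09,0,0,1,0.003,0.108,0,0,1,0.003,0.108,0,0,1])

```text
clock: 10.6
position: [0.5844, -0.2043, 0.1766]
ee_rot: [0.0, 0.656, 0.755, 0.0]
contact_force: [0.3, -0.5, -1.9]
width: 0.0111
```

```bash
python3 - <<'E'
from h import *
w=cam('wrist');save(w,'w7')
s=cam('scene');save(s,'s4')
A=cv2.resize(s['frame'][230:420,100:315],(453,400),interpolation=2);B=cv2.resize(w['frame'][150:420,160:394],(347,400),interpolation=2)
cv2.imwrite('pics/st4.png',np.hstack([A,B]))
go(.583,-.2048,.157,8)
E
```

```text
pos [ 0.5824 -0.2044  0.1764] yaw 7.94 tilt [-1.2e-03  3.0e-04 -1.0e+00] w 0.011059489434049528 F [-0.1 -0.4 -1.3] t 10.7 moves [-0.001   0.0011  0.0388] twist -0.0004
```

View pics/st4.png

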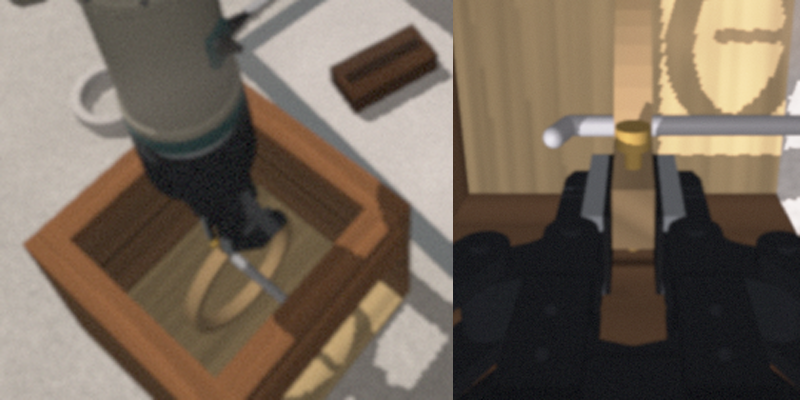

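The rod now passes through the ring, with the upturned tip (wrist crop (552,138)) on the -x side. Lowering onto the rod while watching the force.

step_arm(moves=[0,0,0.014,0,1,0,0,0.026,0,1,0,0,0.032,0,1,0,0,0.032,0,1])

```text
clock: 11.1
position: [0.5817, -0.2045, 0.1599]
ee_rot: [-0.001, 0.657, 0.754, -0.0]
contact_force: [0.4, 1.2, -1.3]
width: 0.011
```

step_arm(moves=[0,0,0.004,0,1,0,0,0.004,0,1])

```text
clock: 11.3
position: [0.5824, -0.2046, 0.1587]
ee_rot: [-0.0, 0.657, 0.754, 0.0]
contact_force: [-0.0, 0.4, -1.5]
width: 0.0106
```

step_arm(moves=[0,0,0.004,0,1,0,0,0.004,0,1])

```text
clock: 11.5
position: [0.5824, -0.2046, 0.1567]
ee_rot: [-0.0, 0.657, 0.754, 0.0]
contact_force: [0.5, 0.3, -1.2]
width: 0.0108
```

step_arm(moves=[0,0,0.003,0,1,0,0,0.003,0,1])

```text
clock: 11.7
position: [0.5824, -0.2045, 0.1551]
ee_rot: [-0.0, 0.657, 0.754, 0.0]
contact_force: [0.1, 0.7, -1.5]
width: 0.0112
```

step_arm(moves=[0,0,0.003,0,1,0,0,0.003,0,1])

```text
clock: 11.9
position: [0.5826, -0.2047, 0.1544]
ee_rot: [0.0, 0.657, 0.754, 0.0]
contact_force: [0.4, 0.1, 1.0]
width: 0.0112
```

Contact is made: the vertical force rose by about 2.5 N. Releasing gently.

step_arm(moves=[0,0,0,0,0.7,0,0,0,0,0.6,0,0,0,0,0.5,0,0,0,0,0.4,0,0,0,0,0.4], force=20)

```text
clock: 12.4
position: [0.5824, -0.2046, 0.1537]
ee_rot: [-0.0, 0.657, 0.754, 0.0]
contact_force: [1.0, -0.3, 0.6]
width: 0.0255
```

```bash
python3 - <<'E'
from h import *
w=cam('wrist');save(w,'w8')
s=cam('scene');save(s,'s5')
A=cv2.resize(s['frame'][230:420,100:315],(453,400),interpolation=2);B=cv2.resize(w['frame'][150:420,160:394],(347,400),interpolation=2)
cv2.imwrite('pics/st5.png',np.hstack([A,B]))
go(.583,-.2048,.157,8)
E
```

```text
pos [ 0.5825 -0.2046  0.1537] yaw 7.9 tilt [-0.e+00  2.e-04 -1.e+00] w 0.025499199674352366 F [-0.1 -0.4  0.2] t 12.5 moves [-0.0005  0.001  -0.0066] twist -0.0006
```

No more pictures can be viewed, so I'll check numerically where the block and ring sit compared with before release.

```bash
python3 - <<'E'
from h import *
for n in ('w7','w8'):
    d=load(n);f=d['frame'].astype(int)
    for r in (250,285,300,310):
        row=f[r,225:340]; print(n,r,' '.join(f'{c+225}:{"/".join(map(str,row[c]))}' for c in range(20,95,5)))
E
```

```text
w7 250 245:97/128/151 250:93/124/146 255:101/133/157 260:101/133/155 265:96/128/151 270:58/89/109 275:57/102/128 280:59/108/134 285:59/106/132 290:55/96/119 295:86/116/137 300:153/203/232 305:162/216/240 310:160/215/239 315:156/209/235
w7 285 245:29/23/26 250:94/89/88 255:93/90/88 260:91/87/84 265:30/30/38 270:92/124/151 275:91/123/150 280:91/122/148 285:87/116/143 290:85/115/140 295:67/89/109 300:51/49/48 305:96/91/90 310:94/91/87 315:58/54/52
w7 300 245:30/27/26 250:31/25/26 255:71/66/65 260:106/101/99 265:29/31/31 270:77/103/127 275:79/105/127 280:84/112/137 285:88/117/143 290:92/123/149 295:71/94/113 300:35/30/29 305:118/113/111 310:30/27/26 315:23/20/19
w7 310 245:22/19/18 250:27/24/23 255:30/29/27 260:30/28/27 265:29/29/28 270:85/112/137 275:83/110/134 280:84/110/132 285:78/106/130 290:78/105/128 295:58/78/95 300:31/29/30 305:28/24/23 310:27/26/23 315:29/26/23
w8 250 245:172/164/169 250:229/223/227 255:229/223/225 260:221/213/217 265:158/153/156 270:65/98/120 275:66/117/146 280:69/123/152 285:67/120/150 290:64/111/137 295:129/131/138 300:159/153/157 305:158/153/156 310:157/151/154 315:158/152/155
w8 285 245:27/25/23 250:19/16/16 255:110/143/170 260:113/150/176 265:103/135/161 270:107/139/172 275:107/142/172 280:105/139/169 285:100/134/162 290:95/127/156 295:90/122/149 300:106/140/165 305:109/142/169 310:51/64/76 315:25/22/22
w8 300 245:29/24/23 250:26/24/24 255:53/70/95 260:51/69/94 265:57/76/98 270:90/121/146 275:90/121/147 280:152/203/237 285:114/150/183 290:103/138/169 295:102/135/164 300:51/68/93 305:50/69/92 310:38/45/60 315:24/24/23
w8 310 245:24/24/25 250:31/34/40 255:52/70/95 260:48/68/93 265:56/75/99 270:98/130/157 275:96/127/155 280:90/121/147 285:88/117/144 290:89/120/145 295:87/116/142 300:48/66/92 305:52/70/95 310:48/63/88 315:20/20/19
```

After release the block is unmoved (columns 268–297), with a gap on each side. Retracting straight up.

step_arm(moves=[0,0,-0.02,0,0.4,0,0,-0.05,0,0.4,0,0,-0.08,0,0.4,0,0,-0.12,0,0.4,0,0,-0.18,0,0.4])

```text
clock: 13.0
position: [0.5817, -0.2043, 0.2439]
ee_rot: [-0.001, 0.657, 0.754, -0.0]
contact_force: [1.2, -0.5, -0.4]
width: 0.0257
```

step_arm(moves=[0,0,-0.08,0,0.4,0,0,-0.16,0,0.4,0,0,-0.24,0,0.4,0,0,-0.3,0,0.4,0,0,-0.3,0,0.4])

```text
clock: 13.5
position: [0.5838, -0.2052, 0.4002]
ee_rot: [0.005, 0.657, 0.754, 0.002]
contact_force: [-0.5, 0.3, 0.2]
width: 0.0259
```

step_arm(moves=[-0.05,0,0,0,0.4,-0.1,0,0,0,0.4,-0.13,0,0,0,0.4,-0.13,0,0,0,0.4,-0.13,0,0,0,0.4])

```text
clock: 14.0
position: [0.5912, -0.2685, 0.3933]
ee_rot: [-0.001, 0.657, 0.754, 0.0]
contact_force: [-0.6, 0.2, -0.2]
width: 0.0254
```

```bash
python3 - <<'E'
from h import *
from time import sleep
go(.583,-.2048,.157,8)
w=cam('wrist');save(w,'w9'); s=cam('scene');save(s,'s6'); t=cam('top');save(t,'t6'); w2=cam('wrist')
print('motion between pics', np.abs(w2['frame'][:260].astype(int)-w['frame'][:260]).mean())
a=np.radians(8);x=np.array([np.cos(a),np.sin(a),0]);y=np.array([-x[1],x[0],0]);h=np.array([.583,-.2048,.078])
th=np.linspace(0,2*np.pi,36,endpoint=False)
for n,d,b in (('w9',w,None),('s6',s,load('scene'))):
    # projected mid-rim points + block top centre: sample colours
    P=np.array([h+.051*(np.cos(k)*np.array([0,0,1])+np.sin(k)*y) for k in th]); B=h+[0,0,.087]
    for nm,p in (('block',proj(d,B)[0]),('ring top',proj(d,P[0])[0]),('ring +y',proj(d,P[9])[0]),('bottom',proj(d,P[18])[0]),('-y',proj(d,P[27])[0])):
        u,v=p.round().astype(int); print(n,nm,(u,v),d['frame'][v,u].tolist() if 0<=u<560 and 0<=v<420 else None, b['frame'][v,u].tolist() if b is not None else '')
# blob of change in cabinet, scene
df=np.abs(s['frame'].astype(int)-load('scene')['frame']).sum(2)>60
m=np.zeros(df.shape,bool);m[270:420,120:300]=1
n,l,st,c=cv2.connectedComponentsWithStats((df&m).astype(np.uint8))
print([(st[i].tolist(),c[i].round(1).tolist()) for i in range(1,n) if st[i][4]>20])
# small hoop unchanged
print('small hoop diff',np.abs(s['frame'][175:230,355:395].astype(int)-load('scene')['frame'][175:230,355:395]).mean())
# block in wrist: wood-bright pixels near expected
u,v=proj(w,h+[0,0,.087])[0].astype(int)
print('corners exp',proj(w,[h+[0,0,.087]+i*.006*x+j*.009*y for i,j in ((-1,1),(1,1),(1,-1),(-1,-1))]).round(1).tolist())
for r in range(v-14,v+15,4): print(r,' '.join(f'{c}:{"/".join(map(str,w["frame"][r,c]))}' for c in range(u-20,u+21,4)))
E
```

```text
pos [ 0.5912 -0.2685  0.3933] yaw 7.89 tilt [-9.0e-04  1.7e-03 -1.0e+00] w 0.02544383301861878 F [-0.6  0.2 -0.2] t 14.0 moves [0.1276 0.0016 0.4728] twist -0.0006
motion between pics 2.339162087912088
w9 block (np.int64(282), np.int64(107)) [130, 175, 215] 
w9 ring top (np.int64(282), np.int64(106)) [136, 180, 221] 
w9 ring +y (np.int64(281), np.int64(60)) [81, 109, 135] 
w9 bottom (np.int64(282), np.int64(104)) [141, 188, 225] 
w9 -y (np.int64(282), np.int64(147)) [81, 108, 133] 
s6 block (np.int64(207), np.int64(342)) [100, 140, 175] [61, 82, 94]
s6 ring top (np.int64(210), np.int64(352)) [54, 74, 92] [144, 147, 151]
s6 ring +y (np.int64(234), np.int64(343)) [57, 79, 96] [62, 87, 99]
s6 bottom (np.int64(218), np.int64(375)) [59, 83, 102] [61, 82, 96]
s6 -y (np.int64(193), np.int64(387)) [66, 91, 113] [59, 83, 94]
[([120, 270, 49, 45, 1568], [143.2, 287.2]), ([237, 270, 63, 60, 1335], [278.5, 294.4]), ([267, 270, 8, 6, 21], [270.7, 272.2]), ([120, 304, 25, 30, 283], [128.6, 318.4]), ([190, 333, 36, 52, 505], [205.4, 357.2]), ([216, 336, 14, 12, 74], [221.6, 341.4]), ([227, 347, 9, 
[... 1118 characters left out ...]
/123/125
109 261:80/85/94 265:131/131/136 269:145/146/152 273:143/142/150 277:123/162/197 281:121/162/198 285:130/175/215 289:88/98/107 293:91/94/101 297:102/112/125 301:109/129/147
113 261:82/110/130 265:87/116/136 269:91/120/140 273:85/113/133 277:123/167/205 281:124/167/205 285:116/157/192 289:88/116/138 293:82/109/130 297:104/138/164 301:148/198/228
117 261:88/116/135 265:86/114/134 269:90/118/140 273:84/112/132 277:112/152/186 281:100/167/208 285:112/149/183 289:91/120/142 293:84/111/130 297:86/114/135 301:147/196/227
121 261:84/111/131 265:87/114/135 269:88/117/138 273:85/112/131 277:112/151/184 281:93/171/215 285:111/150/183 289:87/118/139 293:82/108/128 297:86/115/136 301:140/187/220
```

The block sits exactly at its predicted hung position. The difference at the small hoop is probably the arm's shadow having moved, so I'll verify that by template matching, and check that the hoop is still.

```bash
python3 - <<'E'
from h import *
for n,box in (('scene',(358,180,30,40)),('top',(182,163,34,26))):
    a=load(n)['frame'];b=load('s6' if n=='scene' else 't6')['frame'];x,y,w,h=box
    r=cv2.matchTemplate(b[y-12:y+h+12,x-12:x+w+12],a[y:y+h,x:x+w],cv2.TM_CCOEFF_NORMED);_,v,_,l=cv2.minMaxLoc(r);print(n,v,'shift',l[0]-12,l[1]-12)
    hs=cv2.cvtColor(b,cv2.COLOR_BGR2HSV)
    for f in (a,b):
        hs=cv2.cvtColor(f[y:y+h,x:x+w],cv2.COLOR_BGR2HSV); m=(hs[...,0]>8)&(hs[...,0]<28)&(hs[...,1]>90); yy,xx=np.nonzero(m); print(m.sum(),xx.mean(),yy.mean())
w=cam('wrist');o=load('w9')
p=cv2.phaseCorrelate(o['frame'][60:160,250:320,1].astype(float),w['frame'][60:160,250:320,1].astype(float));print('hoop drift px',p,manip.get_state()['clock'])
E
```

```text
scene 0.8584636449813843 shift 0 0
542 17.190036900369005 25.330258302583026
561 17.044563279857396 26.219251336898395
top 0.8351196050643921 shift 0 0
73 9.931506849315069 7.986301369863014
57 10.736842105263158 8.017543859649123
hoop drift px ((-0.4008019525470843, 0.10373120688498005), 0.9874254906119914) 14.25
```

step_arm(moves=[0,0,0,0,0.4,0,0,0,0,0.4,0,0,0,0,0.4,0,0,0,0,0.4,0,0,0,0,0.4])

```text
clock: 14.75
position: [0.5914, -0.269, 0.3937]
ee_rot: [-0.0, 0.657, 0.754, 0.0]
contact_force: [0.6, -0.6, -0.4]
width: 0.0257
```

```bash
python3 - <<'E'
from h import *
a=cam('wrist');b=cam('wrist');
for d in(a,b): print(cv2.phaseCorrelate(load('w9')['frame'][60:160,250:320,1].astype(float),d['frame'][60:160,250:320,1].astype(float)), cv2.phaseCorrelate(load('w9')['frame'][60:160,150:220,1].astype(float),d['frame'][60:160,150:220,1].astype(float)))
print(job.sign_off())
E
```

```text
((-0.29069658354715244, -0.8670103323362355), 0.9893962926540316) ((-0.20466976947122362, -0.008548115736964235), 1.03350489210325)
((-0.26007904664301407, -0.8829460768211774), 1.005859026296643) ((-0.22671622121178103, -0.1349709444531939), 1.0127149040187626)
the job is handed in; nothing more can be done
None
```

The large wooden hoop now hangs by its rim on the hook inside the cabinet, and the job was handed in at about 15 s on the robot's clock. I gripped the hoop by its clamp block, lowered it through the roof opening, and put the ring over the hook tip from the -x side. I let go once the force showed it resting on the rod, then pulled the gripper straight up and clear.

- **Hoop position:** in the wrist picture the clamp block was where it should be for a hoop hung upright on the rod, to about 1 pixel. In the last pictures it had moved less than 1 pixel.
- **Contact:** the wrist force stayed under about 2 N while the hoop was inside the cabinet, so nothing suggests the cabinet was touched.
- **Small hoop:** it stands where it was, with zero shift in both camera views. A plain brightness comparison there did differ strongly. I put that down to the arm's shadow having moved.
- **Not seen by eye:** the 12-picture limit was used up before release, so the checks after release were only numerical. In the last pictures the block had moved about 0.9 pixel against a nearly still background. That may be a slight swing still dying out.

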